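Start the clamp screw at the bottom of the block heater's well

TASK

Take the clamp screw out of its parking sleeve and lower it into the deep well in the middle of the heater's aluminium block. Its thread start cannot be seen down there: pressing only lightly, turn the screw by feel until its cross pin drops into the thread, then screw it in clockwise until its collar lies fully home on the block, and let go. Never force it, and leave the glassware and bottles alone.

Things in the scene. Friction and masses are not known exactly. Their poses are not given: they have to be found in the camera images.
- screw: loose steel clamp screw, 150 g, upright in the parking sleeve. Origin: centre of its collar's underside; z up along the screw. Collar dia 47, z 0 to 5 mm. Below it a shank dia 12 with a round cross pin at its end. Lowest point z = -82.25 mm
- pin (a point): middle of the screw's cross pin, on the screw's axis 79.25 mm below the collar's underside. Pin dia 6, 32 long over its round ends, along screw x (parallel to the grip bar); its two ends are the screw's two coarse threads
- sleeve: fixed white plastic parking sleeve, an upright tube, outer dia 48, bore about 37, 90 mm high, on a foot dia 90 x 6. Origin: centre of its foot on the bench. The screw hangs in it with its collar on the rim (collar underside 90 mm above the bench), and may sit 1 to 2 mm off centre
- heater: fixed block heater: aluminium block 130 x 130, top 110 mm above the bench, in a white housing 160 x 160 x 55 high. Origin: on the bench under the well's axis, z up; front (small dark display) towards its -x. Vial holes along the block's edges; capped vials in some rise 12 mm above the block, 52 mm or more from the well's axis
- well_mouth (a point): centre of the mouth of the well in the middle of the block, level with the block's top (110 mm above the bench). The well is 37 dia and 65 mm deep down to the threaded insert. With the screw home, the collar's underside lies here
- amber_bottle: bystander, loose amber bottle, dia 72, 150 high; origin at the centre of its underside
- white_jar: bystander, loose white jar with black lid, dia 90, 110 high; origin at the centre of its underside
- beaker: bystander, loose glass beaker, dia 68, 85 high; origin at the centre of its underside
- grip (a point): middle of the screw's black grip bar, 22.5 mm above the collar's underside: bar 42 long (along screw x) by 14 thick (along screw y) by 35 high (5 to 40 mm above the collar's underside); pinch it across its 14 mm
- well_bottom (a point): on the well's axis, 65 mm below the mouth: top of the dark steel threaded insert. A 12 mm slot straight across it lets the cross pin drop in, within about 0.2 rad. The slot's direction is hidden: anywhere within 0.7 rad either way of the heater's x axis (half turn same). Insert is sprung, sluggish: gives 6 mm down, then hard, 3 mm up, 1.2 N per mm. Pin lying on it: collar 17.25 mm above the block
- thread (a point): on the well's axis, 78 mm below the mouth: floor under the slot. Pin resting there: collar 4.25 mm above the block. Right-hand thread; turning clockwise seen from above: level for 0.6 rad, then down 5 mm per rad, 1.5 mm axial play when centred. Lightly pushed, the collar meets the block about 1.45 rad from the slot; it pulls tight from 1.75 rad; hard stop near 1.95 rad
Mind the look-alikes: they are no part of the job. What is shaped like the screw but red is not meant.

How it is judged:
On the way, in this order (a step that is already met when the one before it is completed fails the run):
1. the screw's pin is down in the well (horizontal distance between pin and well_mouth below 0.012 m and z of pin in the frame of well_mouth below -0.02 m), for 0.1 s.
2. the pin has dropped into the thread (horizontal distance between pin and well_mouth below 0.008 m and z of pin in the frame of well_mouth below -0.073 m), for 0.1 s.
At the end, for the whole second after the job is handed in: the screw is screwed home in the well: its collar lies on the block (within 1.2 mm), centred within 6 mm, upright within 0.06 rad, at rest and let go (z of screw in the frame of well_mouth below 0.0012 m and horizontal distance between screw and well_mouth below 0.006 m and angle between screw's own z axis and vertical below 0.06 rad and linear speed of screw below 0.02 m/s); the robot touches nothing.
It fails at once if the screw was forced: more than 25 N between screw and heater (contact force between screw and heater above 25 N).
It fails at once if the amber bottle was moved by more than 20 mm (distance of amber_bottle from where it was at the start of the episode above 0.02 m).
It fails at once if the white jar was moved by more than 20 mm (distance of white_jar from where it was at the start of the episode above 0.02 m).
It fails at once if the beaker was moved by more than 20 mm (distance of beaker from where it was at the start of the episode above 0.02 m).
It also fails if it takes over 64 s, if anything falls off the work surface, if the arm or the gripper's body presses on something with over 40 N, if the wrist force passes 120 N, or if a joint passes its speed limit or range.

ROBOT

A 6-joint arm with a two-finger parallel gripper is mounted at the origin on the work surface. World frame = base frame: x ahead of the robot, y to its left, z up, the work surface at z = 0. Lengths are in m, angles in rad, forces in N, time in s.
With the tool pointing down it reaches from about 0.35 to 0.775 m from the base axis. Payload 7.3 kg.
Tool frame: the origin (TCP) lies on the front face of the gripper's body, between the roots of the fingers; the fingertips stand 66 mm ahead of it and the grasp point (between the pads) lies 47 mm ahead of it; z points along the fingers, y is the direction in which the jaws open and shut (so a half turn about z gives the same grasp; the last joint's range is limited). The gripper opens to 92 mm and grips with 3 to 60 N. Pads are 19 mm wide; open, the fingers measure 130 mm over their backs; the gripper's body (75 mm by 190 mm) begins 47 mm behind the grasp point.
Start: joints at [0.984, 0.342, 1.524, -0, 1.275, -0.146], TCP at [0.224, 0.475, 0.292] pointing down, gripper open.
Joint ranges: [-2.53, 2.53], [-0.77, 2.02], [0.04, 2.7], [-1, 4.14], [0.28, 2.66], [-3.11, 3.11]. Speed limits (rad/s): [2.57, 2.57, 3.14, 3.14, 3.14, 3.14].

INTERFACE

Orientations are given as [roll, pitch, yaw] about the fixed x, y, z axes, in that order (R = Rz(yaw) Ry(pitch) Rx(roll)).
In Python, from cell import observe, read_camera, hand_in, search_frame, tip_of gives the robot as it stands. The module is installed in compiled form; this text tells all that it offers.
- The arm moves only by the tool apply_moves, never from a script. Its argument "motion" is a list of rows, each an object with "offset": the shift along the tool's x, y, z in mm, a list of three; "rotation": the turn, a rotation vector about the tool's x, y, z in rad, a list of three. In form: [{"offset": [x, y, z], "rotation": [rx, ry, rz]}, ...]. A call has 1 to 12 rows; each row shifts and turns the pose as measured when the row begins, along the tool's axes as they then stand; what a row does not reach is not made up. A row lasts 1/12 s, in which the tool goes at most 41.7 mm and 7.16 degrees, less where a joint would pass 70% of its speed; a pose out of reach is approached as far as the arm can. A call with a gripper value outside its range is refused whole. "grip" is the closure, from 0 (fully open) to 1 (shut), set as the call begins (left out, the last holds). The fingers move at their own pace and stop on an object; "grip_force" is the grip in N (left out, the last holds). Time passes only in rows, so rows that do not move let the fingers close. It gives the time, the measured TCP pose, the force and the opening at its end, in the units of the state.
- observe(): the state, without advancing time (a new reading comes with each control period).
- read_camera(name): name is "scene" or "side" or "wrist"; returns a dict with "img" (384x512x3 uint8, red, green, blue), "camera_matrix" (3x3 intrinsics, pixels), "D" ([k1, k2, p1, p2, k3] as OpenCV has them; the pictures are not rectified), "R" (3x3) and "t" (3): a world point X has camera coordinates R X + t; the wrist camera has in their place "tool_from_camera" (4x4, takes a point from camera to tool coordinates, whose origin is the TCP and whose axes are the flange's). Camera axes: x right, y down, z forward; pixel columns grow to the right and rows downward; lengths in m; the calibration is good to about 2 mm. A picture is of the moment at which its call begins: read the wrist's pose just before it. There is no depth.
- hand_in(): hands the job in, once; it reports no verdict.
Trained networks look in a picture, given as the dict that the camera call returned (one of the last four; its "shot" number tells which), for a name from the list of things; names that differ only in an ending like _2 or _b are one class to them, and where a whole thing is asked for, a point or a joint stands for the part that bears it (a point fixed in the world has none). Each returns a list of dicts, best first, with "score" (0 to 1); they miss things now and then, are a little off and sometimes report something else, mostly with a low value. They report only what shows in the picture. A call takes as long as a camera call. They do not tell look-alikes from the thing itself.
- search_frame(query, picture): "location" ([x, y, z] in m, in world coordinates, good to about 4 mm: the middle of the surface that is visible of it).
- tip_of(query, picture): "location" ([x, y, z] in m, in world coordinates, good to about 4 mm: a listed point, or the origin of a listed thing).
The state is a dict: "time": time; "qpos": joint angles; "qvel": joint speeds; "joint_efforts": joint torques, N m; "tool_pos": TCP position; "tool_rot": TCP orientation; "contact_force": force on the tool from outside, world axes, zero at the start; "torque": the same for the moment, N m; "opening": finger opening in m.
Only numpy, scipy, OpenCV 4.12 (cv2) and the standard library are available. Lean on these libraries where they do the work, as an engineer would, in place of code of your own. Each camera call takes 0.05 s, during which the arm holds its last target.

## Working session

There is one attempt and no reset: what is moved stays moved. The work goes in short steps, Python scripts to look and compute and a tool call to move; the robot and the scene stay as the last step left them, time stands still between calls to the robot, and variables do not carry over. Pictures are saved under pics/ and viewed, and the job is handed in when it is done.

Besides the shell and the picture viewer there is one more tool, called after "Request:" as name(argument=value, ...), one argument or row to a line, values as JSON. apply_moves: Moves the arm, as the interface text tells. Its arguments: {"type":"object","properties":{"motion":{"type":"array"},"grip":{"type":"number"},"grip_force":{"type":"number"}},"required":["motion"]}

```bash
mkdir -p pics
cat > h.py <<'E'
import numpy as np, cv2
from cell import *
from scipy.spatial.transform import Rotation as Ro
def save(p,n,crop=None,s=1):
    im=p['img'][:,:,::-1]
    if crop: im=im[crop[1]:crop[3],crop[0]:crop[2]]
    if s!=1: im=cv2.resize(im,None,fx=s,fy=s,interpolation=cv2.INTER_CUBIC)
    cv2.imwrite('pics/'+n,im)
def proj(p,X):
    r,_=cv2.Rodrigues(np.array(p['R'])); 
    return cv2.projectPoints(np.array(X,float).reshape(-1,3),r,np.array(p['t'],float),np.array(p['camera_matrix']),np.array(p['D'],float))[0].reshape(-1,2)
E
python3 - <<'E'
from h import *
s=observe();print(s)
for c in ['scene','side']:
    p=read_camera(c);save(p,c+'0.png')
    print(c,p['shot'],-np.array(p['R']).T@np.array(p['t']))
    for q in ['screw','sleeve','heater','well_mouth','grip','amber_bottle','white_jar','beaker']:
        for f in (tip_of,):
            for d in f(q,p)[:3]:
                print(q,d['score'],np.round(d['location'],4),proj(p,d['location']).round(0))
print(observe()['time'])
E
```

```text
{'time': 0.0, 'qpos': array([ 9.84001249e-01,  3.42719770e-01,  1.52502180e+00, -7.92199104e-06,
        1.27540621e+00, -1.46004990e-01]), 'qvel': array([ 0.00054698, -0.00051396,  0.0002033 ,  0.00041594,  0.00093726,
       -0.00057447]), 'joint_efforts': array([-1.62954784e-03, -4.31219566e+01, -2.44224733e+01,  7.16647971e-02,
        5.56956267e-02, -1.15626049e-04]), 'tool_pos': array([0.22380298, 0.474563  , 0.29154475]), 'tool_rot': array([-3.14005297e+00, -2.18755111e-04,  2.70080471e+00]), 'contact_force': array([ 1.19764101,  0.03553114, -0.30712592]), 'torque': array([0.04753962, 0.00898173, 0.02440586]), 'opening': 0.09169278533899898}
scene 1 [1.01798353 0.59757141 1.04051195]
screw 0.83 [0.6648 0.2243 0.0791] [[295. 261.]]
screw 0.68 [0.5646 0.1815 0.0905] [[315. 228.]]
screw 0.67 [0.6682 0.1264 0.077 ] [[272. 236.]]
sleeve 0.94 [ 0.5669  0.1911 -0.0012] [[314. 248.]]
heater 0.6 [ 5.628e-01 -1.880e-01 -1.000e-04] [[241. 166.]]
well_mouth 0.67 [ 0.5615 -0.19    0.1072] [[239. 143.]]
grip 0.81 [0.5613 0.1833 0.1118] [[317. 224.]]
grip 0.68 [0.6647 0.1269 0.1046] [[273. 
[... 324 characters left out ...]
0.122  0.0813] [[262. 166.]]
sleeve 0.86 [ 0.5672  0.1845 -0.0009] [[231. 172.]]
sleeve 0.67 [0.5649 0.1879 0.0904] [[229. 153.]]
heater 0.59 [ 0.5664 -0.1847  0.0312] [[244. 257.]]
heater 0.58 [ 0.5604 -0.1875 -0.0006] [[242. 263.]]
well_mouth 0.83 [ 0.5665 -0.1925  0.1073] [[244. 245.]]
well_mouth 0.4 [0.5653 0.1855 0.1115] [[229. 149.]]
grip 0.72 [0.6718 0.1283 0.1035] [[263. 160.]]
grip 0.61 [0.5653 0.1832 0.1085] [[229. 150.]]
grip 0.51 [0.4631 0.1991 0.1021] [[199. 151.]]
amber_bottle 0.77 [ 0.6624 -0.3833  0.0007] [[289. 322.]]
white_jar 0.86 [0.6026 0.4031 0.0018] [[234. 130.]]
white_jar 0.47 [0.5666 0.1862 0.0043] [[231. 171.]]
beaker 0.91 [ 0.7609 -0.0307 -0.0013] [[297. 214.]]
0.9
```

View pics/scene0.png

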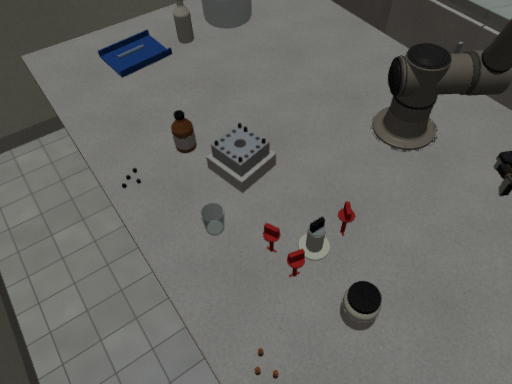

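View pics/side0.png

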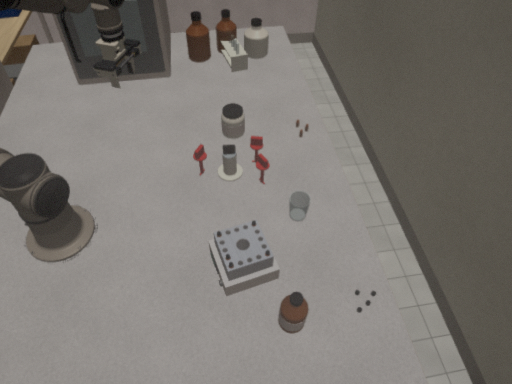

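Run:
```python
import cv2
a=cv2.imread('pics/scene0.png')[160:290,230:390]; b=cv2.imread('pics/side0.png')[120:200,160:290]
cv2.imwrite('pics/c1.png',cv2.resize(a,None,fx=4.5,fy=4.5,interpolation=2));cv2.imwrite('pics/c2.png',cv2.resize(b,None,fx=6,fy=6,interpolation=2))
```

```text
(no output)
```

View pics/c1.png

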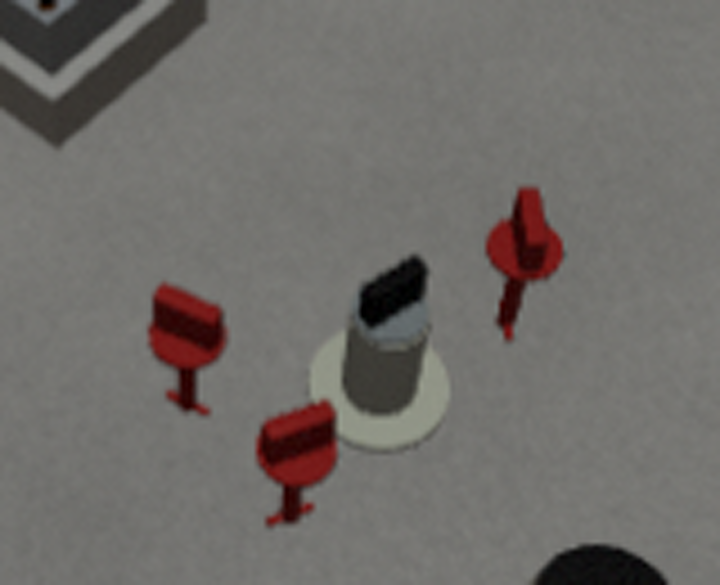

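View pics/c2.png

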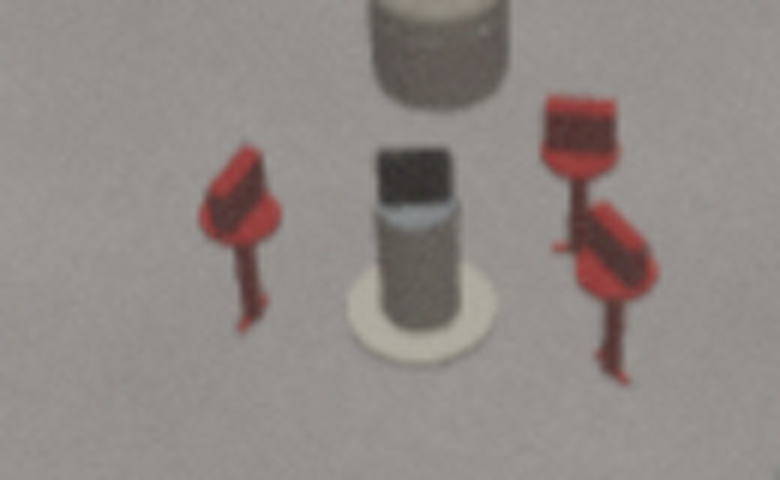

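The three red screws, at scene pixels (272,236), (295,261) and (346,215), are look-alikes. The black-gripped one with the steel collar in the white sleeve, at (316,232), matches the description, and the enlarged crops confirm it. Next I measure the orientations.

```bash
cat >> h.py <<'E'
def back(p,uv,z,R=None,t=None):
    n=cv2.undistortPoints(np.array(uv,float).reshape(-1,1,2),np.array(p['camera_matrix']),np.array(p['D'],float)).reshape(-1,2)
    R=np.array(p['R']) if R is None else R; t=np.array(p['t']) if t is None else t
    d=np.c_[n,np.ones(len(n))]@R; c=-R.T@t
    return c+d*((z-c[2])/d[:,2])[:,None]
E
python3 - <<'E'
from h import *
p=read_camera('scene')
a=back(p,[(311.5,223),(322.5,217)],.13);print(a,np.arctan2(*(a[1]-a[0])[1::-1]))
save(p,'ht.png',(190,110,290,200),7)
p=read_camera('side');save(p,'ht2.png',(190,210,300,300),7)
E
```

```text
[[0.58022982 0.18183112 0.13      ]
 [0.54474595 0.18425456 0.13      ]] 3.0734016121703727
```

View pics/ht.png

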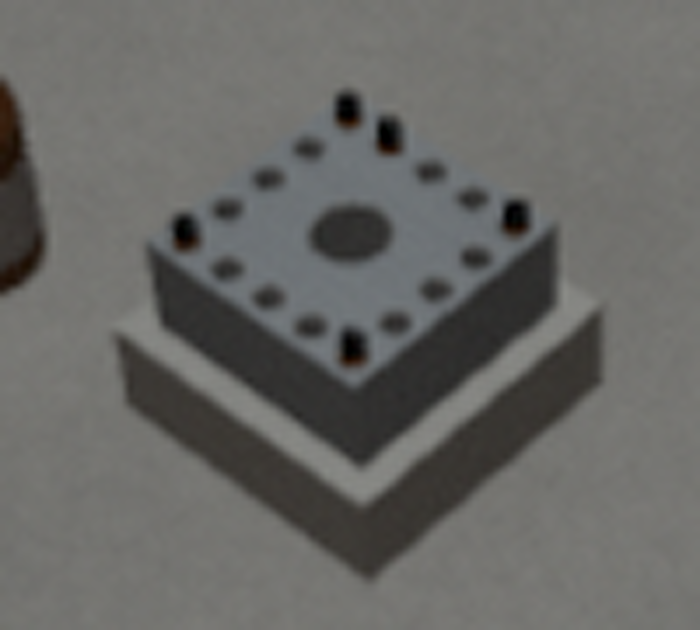

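View pics/ht2.png

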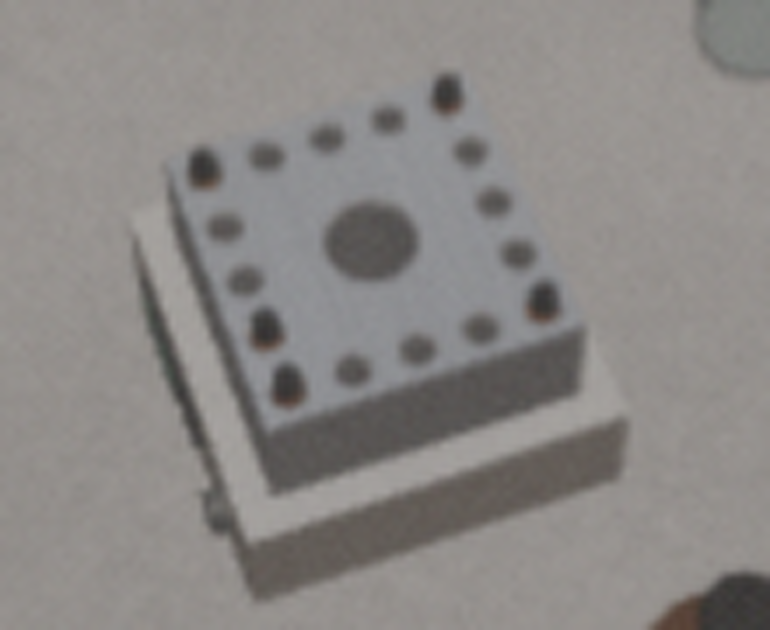

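The display is on the left side in the side view, at crop (195,400). That is world -x, so the heater's yaw is small.

Run:
```python
from h import *
p=read_camera('scene');q=read_camera('side')
A=back(p,np.array([(150,243),(357,388),(555,222),(350,234)])/7+[190,110],.11)
B=back(q,np.array([(168,162),(272,430),(582,328),(371,242)])/7+[190,210],.11)
for M in(A,B):
    print(M.round(4)); 
    for i in(0,1):
        d=M[i+1]-M[i];print(np.linalg.norm(d),np.arctan2(d[1],d[0]))
    print((M[0]+M[2])/2)
```

```text
[[ 0.637  -0.2338  0.11  ]
 [ 0.6099 -0.1084  0.11  ]
 [ 0.4842 -0.1379  0.11  ]
 [ 0.5621 -0.1859  0.11  ]]
0.1282730109348285 1.7833961072040538
0.12918226343090694 -2.9116549776667133
[ 0.56057787 -0.1858333   0.11      ]
[[ 0.487  -0.1435  0.11  ]
 [ 0.5153 -0.2682  0.11  ]
 [ 0.6377 -0.2417  0.11  ]
 [ 0.5627 -0.192   0.11  ]]
0.1278443730671972 -1.3479194503994596
0.12517543809336043 0.21305121145842693
[ 0.56234849 -0.19260695  0.11      ]
```

Request:
apply_moves(
  motion=[
    {"offset":[0,0,0],"rotation":[0,0,0]},
  ],
)

```text
time: 1.18
tool_pos: [0.224, 0.4748, 0.2922]
tool_rot: [3.142, 0.0, 2.701]
contact_force: [-0.6, -0.5, -0.6]
opening: 0.0922
```

Request:
apply_moves(
  motion=[
    {"offset":[-36,-9.7,0],"rotation":[0,0,0]},
    {"offset":[-36,-9.7,0],"rotation":[0,0,0]},
    {"offset":[-36,-9.7,0],"rotation":[0,0,0]},
    {"offset":[-36,-9.7,0],"rotation":[0,0,0]},
    {"offset":[-36,-9.7,0],"rotation":[0,0,0]},
    {"offset":[-36,-9.7,0],"rotation":[0,0,0]},
    {"offset":[-36,-9.7,0],"rotation":[0,0,0]},
    {"offset":[-36,-9.7,0],"rotation":[0,0,0]},
    {"offset":[-36,-9.7,0],"rotation":[0,0,0]},
    {"offset":[-36,-9.7,0],"rotation":[0,0,0]},
    {"offset":[-36,-9.7,0],"rotation":[0,0,0]},
    {"offset":[-36,-9.7,0],"rotation":[0,0,0]},
  ],
)

```text
time: 2.18
tool_pos: [0.5754, 0.1789, 0.2923]
tool_rot: [3.137, -0.001, 2.715]
contact_force: [0.6, 1.0, 0.1]
opening: 0.0919
```

Request:
apply_moves(
  motion=[
    {"offset":[0,0,0],"rotation":[0,0,-0.1]},
    {"offset":[0,0,0],"rotation":[0,0,-0.1]},
    {"offset":[0,0,0],"rotation":[0,0,-0.1]},
    {"offset":[0,0,0],"rotation":[0,0,-0.07]},
    {"offset":[0,0,0],"rotation":[0,0,0]},
  ],
)

```text
time: 2.6
tool_pos: [0.5825, 0.1698, 0.2898]
tool_rot: [3.139, 0.001, 3.09]
contact_force: [-1.0, 0.6, -0.5]
opening: 0.0919
```

Run:
```python
from h import *
s=observe();p=read_camera('wrist');save(p,'w1.png',None,1.5)
print(s['tool_pos'],s['tool_rot'],s['qpos'],s['qvel'].round(3),s['time'],p['tool_from_camera'])
for d in tip_of('grip',p)[:3]: print(d)
```

```text
[0.58253276 0.16984228 0.28979761] [3.13947687e+00 1.02630538e-03 3.08976183e+00] [ 0.15667071  0.49495305  1.28961743  0.00190139  1.35558052 -1.3627006 ] [-0.008  0.006 -0.003  0.002 -0.001  0.064] 2.6 [[ 4.94055149e-04 -9.65263237e-01 -2.61278852e-01  7.14001830e-02]
 [ 9.99999741e-01  6.13882992e-04 -3.77005881e-04  3.35819081e-04]
 [ 5.24304560e-04 -2.61278598e-01  9.65263290e-01 -9.31090695e-02]
 [ 0.00000000e+00  0.00000000e+00  0.00000000e+00  1.00000000e+00]]
{'location': [0.4636, 0.1982, 0.1028], 'score': 0.93}
{'location': [0.5659, 0.1885, 0.117], 'score': 0.8}
{'location': [0.6696, 0.1266, 0.1075], 'score': 0.8}
```

View pics/w1.png

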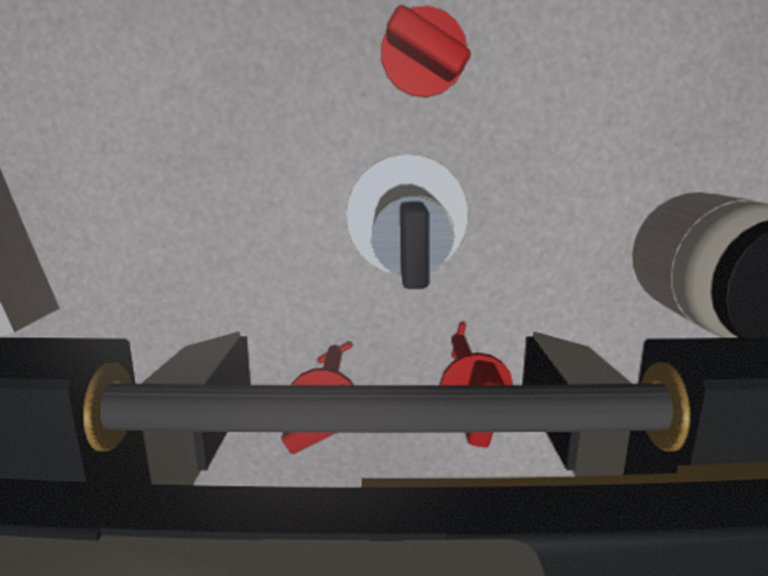

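The black-gripped screw sits at about (414,245) and is nearly aligned with the tool's x. The red ones are at (425,50), (320,410) and (475,400).

```bash
cat >> h.py <<'E'
def wback(p,s,uv,z):
    T=np.eye(4);T[:3,:3]=Ro.from_euler('xyz',s['tool_rot']).as_matrix();T[:3,3]=s['tool_pos']
    M=np.linalg.inv(T@np.array(p['tool_from_camera']))
    return back(p,uv,z,M[:3,:3],M[:3,3])
def totool(s,X):
    return Ro.from_euler('xyz',s['tool_rot']).as_matrix().T@(np.array(X)-s['tool_pos'])
E
python3 - <<'E'
from h import *
s=observe();p=read_camera('wrist');save(p,'w2.png',(220,90,330,210),5)
# bar is dark: threshold around
a=back(p,[(0,0)],0.1,np.eye(3),np.zeros(3)) if 0 else None
g=p['img'][100:210,230:320].max(2)
m=(g<70).astype(np.uint8);n,l,st,c=cv2.connectedComponentsWithStats(m)
i=l[245//1.5.__int__()-100 if 0 else 63,46];print(i,st[i],c[i])
pts=np.argwhere(l==i)[:,::-1]+[230,100];
r=cv2.minAreaRect(pts.astype(np.float32));b=cv2.boxPoints(r);print(r,b)
W=wback(p,s,np.array([(402,203),(426,203),(428,288),(404,288)])/1.5,.13);print(W,W.mean(0),totool(s,W.mean(0)))
E
```

```text
1 [ 36  35  19  57 997] [45.41424273 62.91875627]
((274.9999694824219, 162.99998474121094), (55.99999237060547, 17.999996185302734), 90.0) [[265.99997 134.99998]
 [283.99997 134.99998]
 [283.99997 190.99998]
 [265.99997 190.99998]]
[[0.53947048 0.18105245 0.13      ]
 [0.54011573 0.19279901 0.13      ]
 [0.58342652 0.192258   0.13      ]
 [0.58273429 0.18000133 0.13      ]] [0.56143676 0.1865277  0.13      ] [0.02194883 0.0148357  0.15990165]
```

View pics/w2.png

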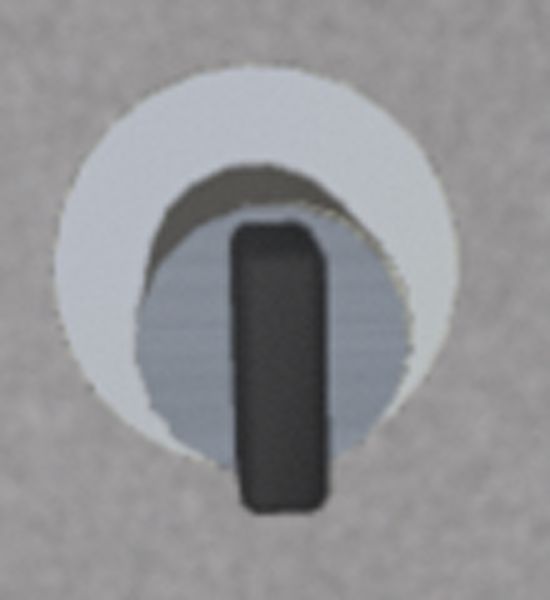

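Request:
apply_moves(
  motion=[
    {"offset":[10,7.4,0],"rotation":[0,0,-0.03]},
    {"offset":[10,7.4,20],"rotation":[0,0,0]},
    {"offset":[0,0,25],"rotation":[0,0,0]},
    {"offset":[0,0,15],"rotation":[0,0,0]},
    {"offset":[0,0,0],"rotation":[0,0,0]},
  ],
  grip=0.55,
  grip_force=30,
)

```text
time: 3.17
tool_pos: [0.5599, 0.1899, 0.2303]
tool_rot: [3.137, 0.006, 3.117]
contact_force: [-1.0, 1.2, -0.1]
opening: 0.0631
```

Run:
```python
from h import *
s=observe();p=read_camera('wrist');save(p,'w3.png',None,1.5)
print(s['tool_pos'],s['tool_rot'],s['time'],s['opening'],s['contact_force'])
```

```text
[0.55987919 0.18988658 0.23034214] [3.13731399 0.00551058 3.11728248] 3.1667 0.06314867936845552 [-0.97343696  1.21629672 -0.12245233]
```

View pics/w3.png

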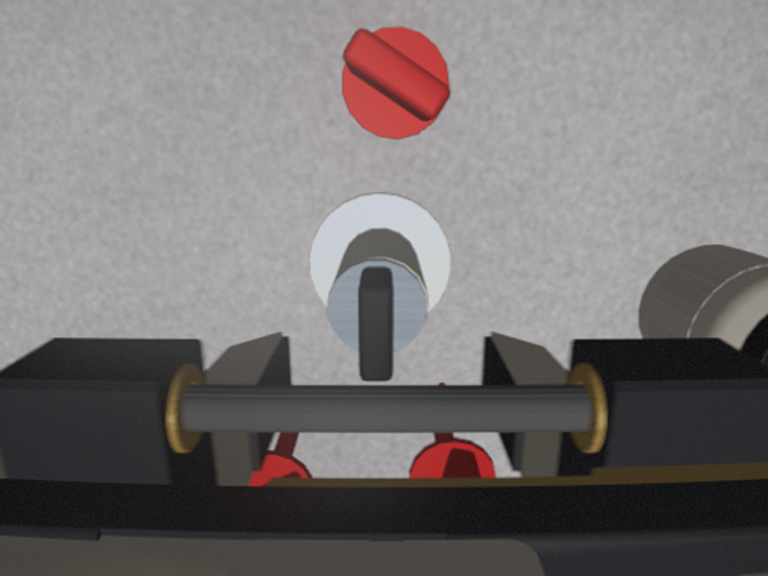

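Run:
```python
from h import *
s=observe();p=read_camera('wrist')
W=wback(p,s,np.array([(360,267),(392,267),(392,380),(361,380)])/1.5,.13);print(W,W.mean(0),totool(s,W.mean(0)))
c=wback(p,s,np.array([(377.5,307)])/1.5,.095)[0];print('collar',c,totool(s,c))
```

```text
[[0.53562237 0.18132419 0.13      ]
 [0.53593037 0.19376566 0.13      ]
 [0.58416744 0.19278569 0.13      ]
 [0.58384359 0.17992362 0.13      ]] [0.55989094 0.18694979 0.13      ] [ 0.00105842 -0.00354384  0.10170745]
collar [0.56363874 0.18694626 0.095     ] [-0.0024467  -0.00361943  0.1367325 ]
```

Request:
apply_moves(
  motion=[
    {"offset":[-3.5,-3.5,5],"rotation":[0.004,0.005,0]},
    {"offset":[0,0,20],"rotation":[0,0,0]},
    {"offset":[0,0,20],"rotation":[0,0,0]},
    {"offset":[0,0,15],"rotation":[0,0,0]},
    {"offset":[0,0,0],"rotation":[0,0,0]},
  ],
)

```text
time: 3.68
tool_pos: [0.5695, 0.1868, 0.1784]
tool_rot: [3.139, 0.018, 3.118]
contact_force: [0.3, 0.2, -0.2]
opening: 0.0415
```

Run:
```python
from h import *
s=observe();p=read_camera('wrist');save(p,'w4.png',None,1.5)
print(s['tool_pos'],s['tool_rot'],s['time'],s['opening'],s['contact_force'])
```

```text
[0.56950012 0.1867753  0.17840829] [3.13854381 0.01828594 3.11777448] 3.6833 0.041456369126511405 [ 0.27121255  0.22497928 -0.16193776]
```

View pics/w4.png

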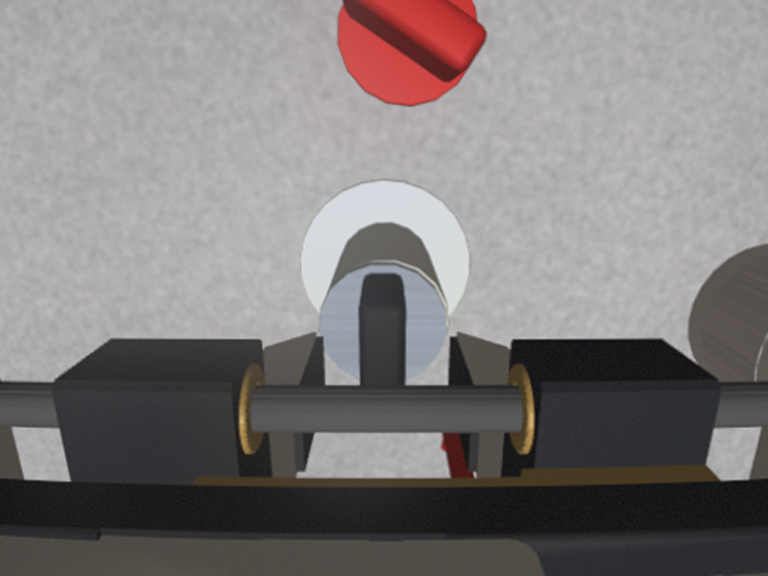

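Request:
apply_moves(
  motion=[
    {"offset":[6,0,0],"rotation":[0.003,0.018,0]},
    {"offset":[0,0,0],"rotation":[0,0,0]},
  ],
)

```text
time: 3.9
tool_pos: [0.565, 0.1869, 0.1823]
tool_rot: [3.141, 0.004, 3.117]
contact_force: [0.7, 0.8, 0.2]
opening: 0.0412
```

Request:
apply_moves(
  motion=[
    {"offset":[1,0,6],"rotation":[0,0.004,0]},
    {"offset":[0,0,6],"rotation":[0,0,0]},
    {"offset":[0,0,4],"rotation":[0,0,0]},
    {"offset":[0,0,0],"rotation":[0,0,0]},
  ],
)

```text
time: 4.23
tool_pos: [0.5653, 0.1872, 0.1685]
tool_rot: [3.14, 0.006, 3.117]
contact_force: [-0.4, 0.4, 0.0]
opening: 0.0414
```

Request:
apply_moves(
  motion=[
    {"offset":[1,0,1],"rotation":[0,0.006,0]},
    {"offset":[0,0,0],"rotation":[0,0,0]},
  ],
)

```text
time: 4.4
tool_pos: [0.5641, 0.1873, 0.1672]
tool_rot: [3.14, -0.001, 3.117]
contact_force: [0.8, 0.1, 0.7]
opening: 0.0411
```

Request:
apply_moves(
  motion=[
    {"offset":[0,0,0],"rotation":[0,0,0]},
    {"offset":[0,0,0],"rotation":[0,0,0]},
    {"offset":[0,0,0],"rotation":[0,0,0]},
    {"offset":[0,0,0],"rotation":[0,0,0]},
    {"offset":[0,0,0],"rotation":[0,0,0]},
    {"offset":[0,0,0],"rotation":[0,0,0]},
    {"offset":[0,0,0],"rotation":[0,0,0]},
  ],
  grip=1.0,
  grip_force=25,
)

```text
time: 4.98
tool_pos: [0.5643, 0.1873, 0.1674]
tool_rot: [3.14, -0.001, 3.118]
contact_force: [-0.3, 0.6, -0.1]
opening: 0.014
```

Request:
apply_moves(
  motion=[
    {"offset":[0,0,-6],"rotation":[0,0,0]},
    {"offset":[0,0,-10],"rotation":[0,0,0]},
    {"offset":[0,0,-10],"rotation":[0,0,0]},
    {"offset":[0,0,-10],"rotation":[0,0,0]},
  ],
)

```text
time: 5.32
tool_pos: [0.563, 0.1869, 0.2036]
tool_rot: [3.141, -0.007, 3.117]
contact_force: [-0.1, 0.5, -1.6]
opening: 0.0142
```

Request:
apply_moves(
  motion=[
    {"offset":[-1,0,-10],"rotation":[0,-0.007,0]},
    {"offset":[0,0,-10],"rotation":[0,0,0]},
    {"offset":[0,0,-10],"rotation":[0,0,0]},
    {"offset":[0,0,-15],"rotation":[0,0,0]},
    {"offset":[0,0,-20],"rotation":[0,0,0]},
    {"offset":[0,0,-25],"rotation":[0,0,0]},
    {"offset":[0,0,-10],"rotation":[0,0,0]},
    {"offset":[0,0,0],"rotation":[0,0,0]},
  ],
)

```text
time: 5.98
tool_pos: [0.5643, 0.1869, 0.3189]
tool_rot: [3.139, 0.011, 3.118]
contact_force: [0.1, 0.4, -1.4]
opening: 0.0142
```

Request:
apply_moves(
  motion=[
    {"offset":[-7.7,-37.4,0],"rotation":[0,0.01,0]},
    {"offset":[-7.7,-37.4,0],"rotation":[0,0,0]},
    {"offset":[-7.7,-37.4,0],"rotation":[0,0,0]},
    {"offset":[-7.7,-37.4,0],"rotation":[0,0,0]},
    {"offset":[-7.7,-37.4,0],"rotation":[0,0,0]},
    {"offset":[-7.7,-37.4,0],"rotation":[0,0,0]},
    {"offset":[-7.7,-37.4,0],"rotation":[0,0,0]},
    {"offset":[-7.7,-37.4,0],"rotation":[0,0,0]},
    {"offset":[-7.7,-37.4,0],"rotation":[0,0,0]},
    {"offset":[-7.7,-30,0],"rotation":[0,0,0]},
    {"offset":[0,0,0],"rotation":[0,0,0]},
    {"offset":[0,0,0],"rotation":[0,0,0]},
  ],
)

```text
time: 6.98
tool_pos: [0.6336, -0.1961, 0.3158]
tool_rot: [3.136, 0.001, 3.123]
contact_force: [0.7, 0.3, -1.2]
opening: 0.0137
```

Run:
```python
from h import *
s=observe();p=read_camera('wrist');save(p,'w5.png',None,1.5)
print(s['tool_pos'],s['tool_rot'],s['qpos'],s['time'],s['opening'],s['contact_force'])
for d in tip_of('well_mouth',p)[:2]: print(d)
np.save('w5.npy',p['img'])
```

```text
[ 0.63361653 -0.19609888  0.31581023] [3.13604356e+00 1.03705542e-03 3.12323711e+00] [-0.41769982  0.59499951  1.04788898  0.00552957  1.49990738 -1.97053845] 6.9833 0.01373677438434923 [ 0.66762339  0.28221819 -1.18654716]
{'location': [0.5573, -0.1898, 0.1141], 'score': 0.72}
```

View pics/w5.png

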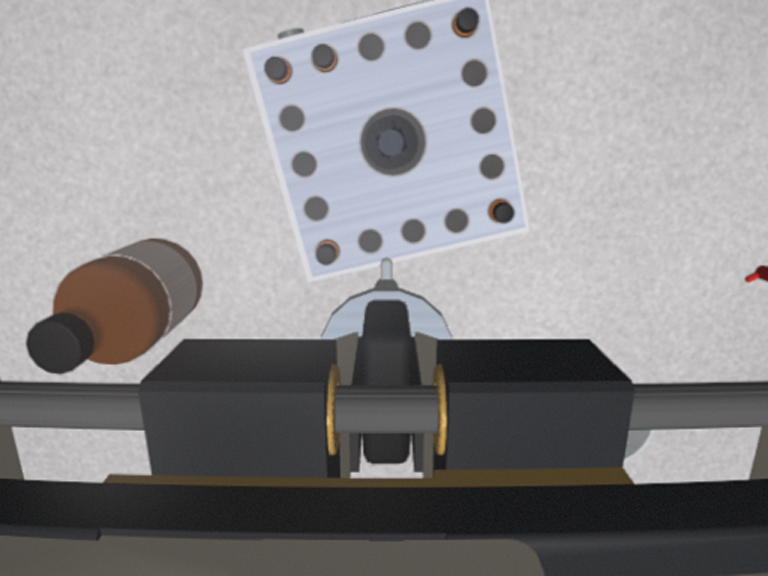

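```bash
cat >> h.py <<'E'
def wproj(p,P):
    M=np.linalg.inv(np.array(p['tool_from_camera']));r,_=cv2.Rodrigues(M[:3,:3])
    return cv2.projectPoints(np.array(P,float).reshape(-1,3),r,M[:3,3],np.array(p['camera_matrix']),np.array(p['D'],float))[0].reshape(-1,2)
E
python3 - <<'E'
from h import *
s=observe();p=read_camera('wrist')
a=cv2.resize(p['img'][60:130,225:300,::-1],None,fx=8,fy=8,interpolation=2);cv2.imwrite('pics/w5a.png',a)
a=cv2.resize(p['img'][160:240,205:310,::-1],None,fx=7,fy=7,interpolation=2);cv2.imwrite('pics/w5b.png',a)
W=wback(p,s,np.array([(393,141),(248,49),(311,279),(527,227)])/1.5,.11);print(W.round(4))
for i,j in((1,2),(2,3)):
    d=W[j]-W[i];print(np.linalg.norm(d),np.arctan2(d[1],d[0]))
print('c',(W[1]+W[3])/2, totool(s,W[0]))
print('pin end',wproj(p,[(.016,0,.1567),(.0235,0,.0724),(0,.0235,.0724),(0,-.0235,.0724)]).round(1))
E
```

```text
[[ 0.5604 -0.1882  0.11  ]
 [ 0.5097 -0.2666  0.11  ]
 [ 0.6399 -0.2385  0.11  ]
 [ 0.6104 -0.1098  0.11  ]]
0.1331834133955091 0.2120003739765641
0.13203969079787226 1.7957749191444081
c [ 0.56005353 -0.18819292  0.11      ] [0.07336899 0.00426231 0.20589201]
pin end [[256.8 172.9]
 [256.6 194.7]
 [301.6 237.9]
 [211.6 237.9]]
```

View pics/w5a.png

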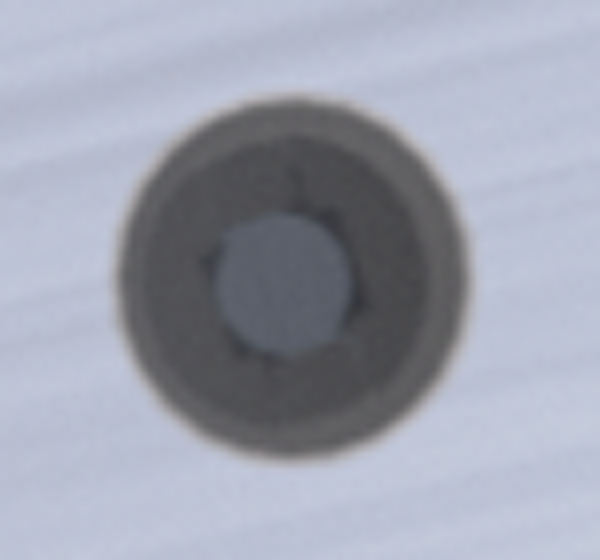

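View pics/w5b.png

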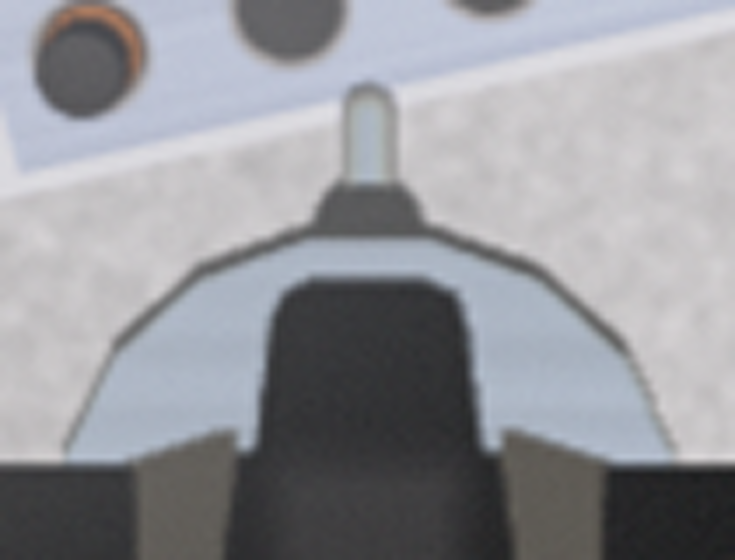

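Request:
apply_moves(
  motion=[
    {"offset":[36,3.2,0],"rotation":[0.005,0,0]},
    {"offset":[36,3.2,0],"rotation":[0,0,0]},
    {"offset":[0,0,0],"rotation":[0,0,-0.12]},
    {"offset":[0,0,0],"rotation":[0,0,-0.12]},
    {"offset":[0,0,0],"rotation":[0,0,-0.12]},
    {"offset":[0,0,0],"rotation":[0,0,-0.12]},
    {"offset":[0,0,0],"rotation":[0,0,-0.12]},
    {"offset":[0,0,0],"rotation":[0,0,-0.12]},
    {"offset":[0,0,0],"rotation":[0,0,-0.12]},
    {"offset":[0,0,0],"rotation":[0,0,-0.12]},
    {"offset":[0,0,0],"rotation":[0,0,0]},
  ],
)

```text
time: 8.05
tool_pos: [0.5558, -0.1644, 0.3148]
tool_rot: [3.134, 0.003, -2.145]
contact_force: [-0.1, 0.3, -2.3]
opening: 0.0138
```

```bash
cat > st.py <<'E'
from h import *
import sys
s=observe();X=np.array([float(v) for v in sys.argv[1:4]]) if len(sys.argv)>3 else s['tool_pos']
Rc=Ro.from_euler('xyz',s['tool_rot']);Rd=Ro.from_euler('xyz',[np.pi,0,s['tool_rot'][2]])
print(s['time'],s['tool_pos'].round(4),s['tool_rot'].round(4),s['qpos'].round(3),'F',s['contact_force'].round(2),'M',s['torque'].round(3))
print('tool delta mm',(totool(s,X)*1000).round(1),'rot',(Rc.inv()*Rd).as_rotvec().round(4))
E
python3 st.py .5617 -.1883 .3
```

```text
8.05 [ 0.5558 -0.1644  0.3148] [ 3.1335  0.0032 -2.1452] [-0.422  0.431  1.324  0.005  1.394 -2.99 ] F [-0.08  0.33 -2.34] M [0.088 0.05  0.004]
tool delta mm [ 16.9 -18.   14.6] rot [0.0081 0.0032 0.    ]
```

Request:
apply_moves(
  motion=[
    {"offset":[17,-18,0],"rotation":[0.008,0.003,0.02]},
    {"offset":[0,0,0],"rotation":[0,0,0]},
    {"offset":[0,0,0],"rotation":[0,0,0]},
  ],
)

```text
time: 8.3
tool_pos: [0.562, -0.1841, 0.3161]
tool_rot: [-3.14, 0.001, -2.169]
contact_force: [-0.1, -0.5, -2.3]
opening: 0.0139
```

```bash
python3 st.py .5617 -.1883 .3
```

```text
8.3 [ 0.562  -0.1841  0.3161] [-3.1403e+00  1.3000e-03 -2.1691e+00] [-4.470e-01  4.490e-01  1.292e+00  1.000e-03  1.399e+00 -2.990e+00] F [-0.13 -0.48 -2.27] M [ 0.13   0.044 -0.026]
tool delta mm [ 3.6 -2.1 16.1] rot [-0.0013  0.0013 -0.    ]
```

Request:
apply_moves(
  motion=[
    {"offset":[3.6,-2.1,5],"rotation":[-0.001,0.001,0]},
    {"offset":[0,0,10],"rotation":[0,0,0]},
    {"offset":[0,0,10],"rotation":[0,0,0]},
    {"offset":[0,0,8],"rotation":[0,0,0]},
    {"offset":[0,0,0],"rotation":[0,0,0]},
  ],
)

```text
time: 8.72
tool_pos: [0.5612, -0.1855, 0.2797]
tool_rot: [3.141, 0.001, -2.172]
contact_force: [-0.2, -0.3, -2.8]
opening: 0.0141
```

```bash
python3 - <<'E'
from h import *
s=observe()
p=read_camera('wrist');save(p,'w6.png',(150,60,370,240),3.4)
p=read_camera('scene');save(p,'s6.png',(190,70,310,190),5)
p=read_camera('side');save(p,'d6.png',(180,160,320,280),5)
E
python3 st.py .5617 -.1883 .28
```

```text
8.8667 [ 0.562  -0.1861  0.2821] [-3.1386e+00  1.1000e-03 -2.1716e+00] [-4.490e-01  4.720e-01  1.349e+00  1.000e-03  1.317e+00 -2.990e+00] F [ 0.28  0.21 -1.12] M [ 0.078  0.054 -0.013]
tool delta mm [ 2.  -1.   2.1] rot [-0.003   0.0011 -0.    ]
```

View pics/w6.png

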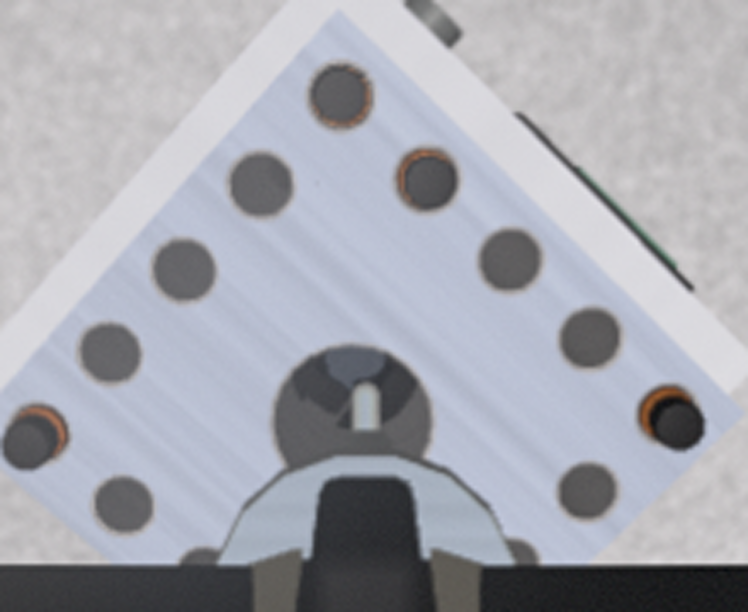

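View pics/s6.png

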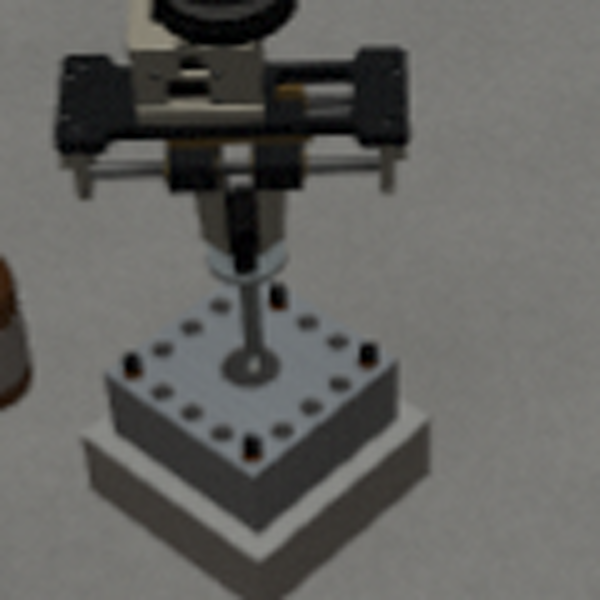

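View pics/d6.png

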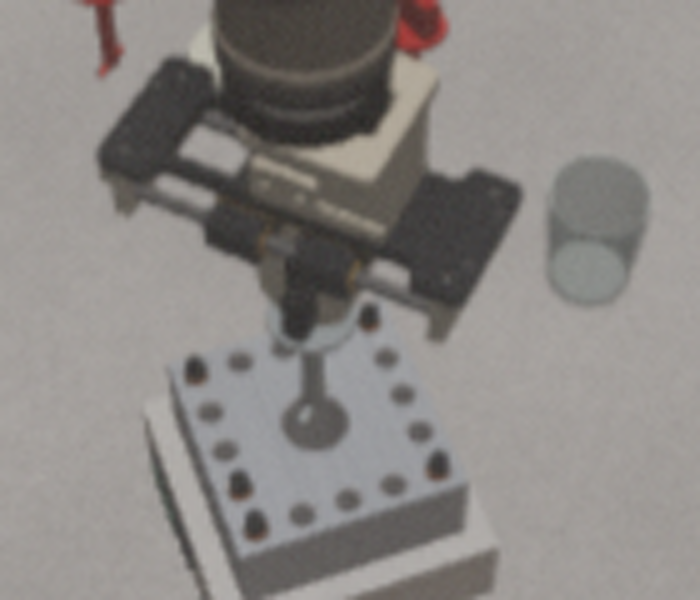

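Run:
```python
from h import *
s=observe();p=read_camera('wrist')
print(s['tool_pos'],s['tool_rot'])
for uv in [(353,422),(273,422),(433,422),(353,343)]:
    w=wback(p,s,[(150+uv[0]/3.4,60+uv[1]/3.4)],.11)[0];print(w.round(4),(totool(s,w)*1000).round(1))
print((wproj(p,[(.016,0,.1567),(.0167,0.0006,.1567),(.0235,0,.0724)])-[150,60])*3.4)
save(p,'w7.png',(150,60,370,240),3.4)
```

```text
[ 0.56202673 -0.18608376  0.28213753] [-3.13859926e+00  1.10513983e-03 -2.17159195e+00]
[ 0.5623 -0.1893  0.11  ] [  2.7  -1.5 172.1]
[ 0.5778 -0.1999  0.11  ] [  2.6 -20.3 172.2]
[ 0.5468 -0.1787  0.11  ] [  2.7  17.3 172.1]
[ 0.5516 -0.2048  0.11  ] [ 21.5  -1.5 172.1]
[[359.16764313 380.49790857]
 [361.9052244  377.37367739]
 [356.72004742 452.8715304 ]]
```

View pics/w7.png

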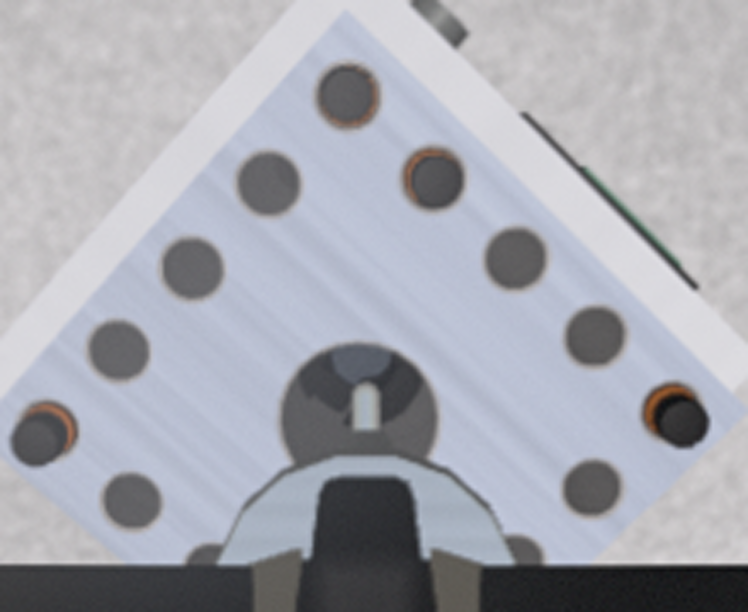

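The wrist view shows the well at crop (359,421) and the pin end at (367,382), so I need about +2.8 mm in tool x and -1.5 mm in tool y.

Request:
apply_moves(
  motion=[
    {"offset":[2.8,-1.5,0],"rotation":[-0.003,0.001,0]},
    {"offset":[0,0,4],"rotation":[0,0,0]},
    {"offset":[0,0,0],"rotation":[0,0,0]},
    {"offset":[0,0,0],"rotation":[0,0,0]},
  ],
)

```text
time: 9.25
tool_pos: [0.5624, -0.1902, 0.2798]
tool_rot: [-3.138, 0.001, -2.172]
contact_force: [0.1, -0.6, -2.2]
opening: 0.0141
```

```bash
python3 - <<'E'
from h import *
p=read_camera('wrist')
save(p,'w8.png',(200,130,310,210),6.5)
E
python3 st.py .5617 -.1883 .27
```

```text
9.3 [ 0.5623 -0.1901  0.2797] [-3.1380e+00  5.0000e-04 -2.1719e+00] [-0.455  0.476  1.349 -0.     1.313 -2.996] F [ 0.08  0.53 -2.38] M [ 0.085  0.079 -0.017]
tool delta mm [-1.1  1.6  9.7] rot [-0.0036  0.0005 -0.    ]
```

View pics/w8.png

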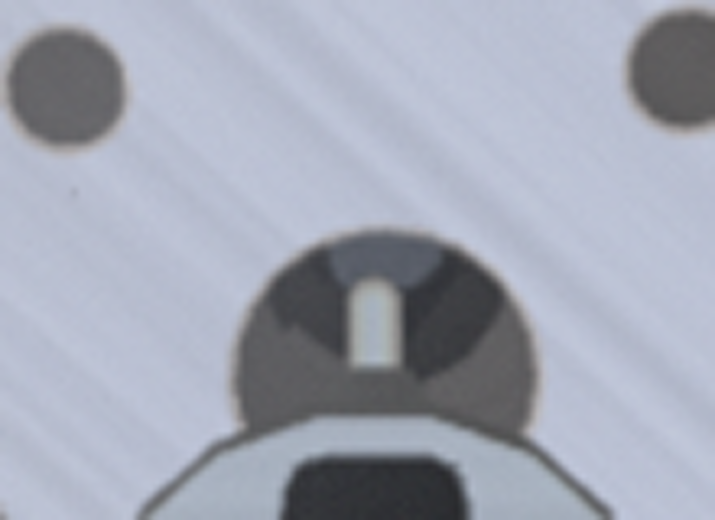

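Run:
```python
from h import *
s=observe();p=read_camera('wrist')
f=lambda P:((wproj(p,P)-[200,130])*6.5).round(1)
h=s['tool_pos'][2]-.11
print(f([(0,0,h),(.0185,0,h),(0,.0185,h),(0,-.0185,h)]), f([(.016,0,.1567),(.0235,0,.0774),(.015,0,.1567)]))
```

```text
[[362.2 377.8]
 [362.1 228.9]
 [513.6 377.9]
 [210.7 377.8]] [[361.6 272.4]
 [357.4 393.6]
 [361.7 280.9]]
```

Request:
apply_moves(
  motion=[
    {"offset":[0.2,1.1,0],"rotation":[-0.0036,0,0]},
    {"offset":[0,0,4],"rotation":[0,0,0]},
    {"offset":[0,0,4],"rotation":[0,0,0]},
    {"offset":[0,0,0],"rotation":[0,0,0]},
  ],
)

```text
time: 9.68
tool_pos: [0.5612, -0.1895, 0.2713]
tool_rot: [-3.141, 0.001, -2.172]
contact_force: [0.2, -0.5, -1.7]
opening: 0.0139
```

```bash
python3 - <<'E'
from h import *
s=observe();p=read_camera('wrist')
save(p,'w9.png',(200,130,310,210),6.5)
f=lambda P:((wproj(p,P)-[200,130])*6.5).round(1)
h=s['tool_pos'][2]-.11
print(f([(0,0,h),(.0185,0,h),(0,.0185,h),(0,-.0185,h)]), f([(.016,0,.1567),(.0235,0,.0774),(.015,0,.1567)]))
E
python3 st.py .5617 -.1893 .27
```

```text
[[361.9 396.3]
 [361.8 243. ]
 [518.  396.3]
 [205.8 396.2]] [[361.6 272.4]
 [357.3 393.6]
 [361.6 281. ]]
9.7333 [ 0.5613 -0.1895  0.2716] [-3.1412e+00  7.0000e-04 -2.1718e+00] [-4.550e-01  4.820e-01  1.363e+00  1.000e-03  1.297e+00 -2.996e+00] F [-0.25  0.13 -2.37] M [0.094 0.06  0.019]
tool delta mm [-0.4 -0.2  1.6] rot [-0.0004  0.0007 -0.    ]
```

View pics/w9.png

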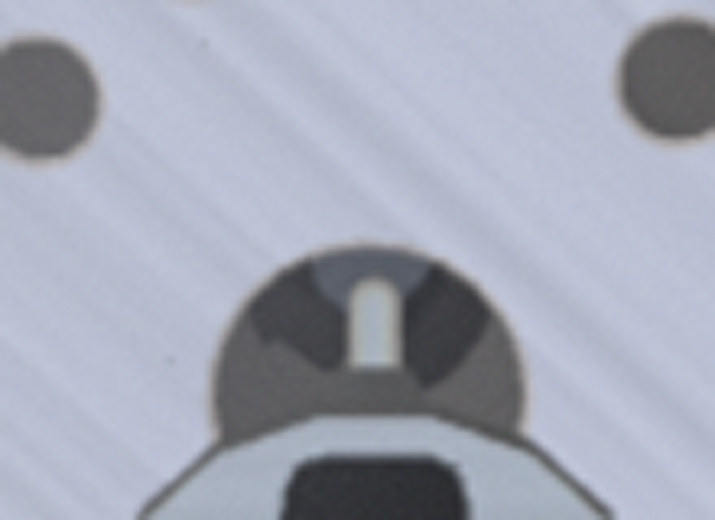

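Request:
apply_moves(
  motion=[
    {"offset":[0.4,-0.8,0],"rotation":[0,0.001,0]},
    {"offset":[0,0,4],"rotation":[0,0,0]},
    {"offset":[0,0,4],"rotation":[0,0,0]},
    {"offset":[0,0,4],"rotation":[0,0,0]},
    {"offset":[0,0,4],"rotation":[0,0,0]},
    {"offset":[0,0,0],"rotation":[0,0,0]},
  ],
)

```text
time: 10.23
tool_pos: [0.5618, -0.1903, 0.2537]
tool_rot: [-3.141, -0.0, -2.172]
contact_force: [-0.8, 1.1, -2.4]
opening: 0.0139
```

```bash
python3 st.py .5617 -.1903 .212
```

```text
10.2333 [ 0.5618 -0.1903  0.2537] [-3.1413e+00 -4.0000e-04 -2.1718e+00] [-0.456  0.497  1.387 -0.     1.257 -2.996] F [-0.81  1.1  -2.4 ] M [0.097 0.092 0.001]
tool delta mm [ 0.   0.1 41.7] rot [-0.0003 -0.0004  0.    ]
```

Request:
apply_moves(
  motion=[
    {"offset":[0,0,5],"rotation":[0,0,0]},
    {"offset":[0,0,5],"rotation":[0,0,0]},
    {"offset":[0,0,5],"rotation":[0,0,0]},
    {"offset":[0,0,5],"rotation":[0,0,0]},
    {"offset":[0,0,0],"rotation":[0,0,0]},
  ],
)

```text
time: 10.65
tool_pos: [0.5616, -0.1903, 0.2311]
tool_rot: [3.141, -0.001, -2.172]
contact_force: [0.5, 0.2, -2.4]
opening: 0.0138
```

```bash
python3 st.py .5617 -.1903 .212
```

```text
10.65 [ 0.5616 -0.1903  0.2311] [ 3.1411e+00 -5.0000e-04 -2.1718e+00] [-0.456  0.517  1.419 -0.     1.206 -2.996] F [ 0.48  0.19 -2.39] M [0.111 0.138 0.028]
tool delta mm [-0.1 -0.1 19.1] rot [ 0.0005 -0.0005 -0.    ]
```

Request:
apply_moves(
  motion=[
    {"offset":[0,0,5],"rotation":[0,0,0]},
    {"offset":[0,0,5],"rotation":[0,0,0]},
    {"offset":[0,0,5],"rotation":[0,0,0]},
    {"offset":[0,0,4],"rotation":[0,0,0]},
    {"offset":[0,0,0],"rotation":[0,0,0]},
  ],
)

```text
time: 11.07
tool_pos: [0.5616, -0.1903, 0.2099]
tool_rot: [3.141, -0.001, -2.172]
contact_force: [-0.4, 0.3, -1.7]
opening: 0.0137
```

```bash
python3 st.py .5617 -.1903 .207
```

```text
11.0667 [ 0.5616 -0.1903  0.2099] [ 3.1410e+00 -5.0000e-04 -2.1718e+00] [-0.456  0.538  1.446 -0.     1.158 -2.996] F [-0.39  0.25 -1.7 ] M [ 0.069  0.058 -0.035]
tool delta mm [-0.  -0.1  2.9] rot [ 0.0006 -0.0005 -0.    ]
```

Request:
apply_moves(
  motion=[
    {"offset":[0,0,1.5],"rotation":[0,0,0]},
    {"offset":[0,0,1.5],"rotation":[0,0,0]},
    {"offset":[0,0,1.5],"rotation":[0,0,0]},
    {"offset":[0,0,0],"rotation":[0,0,0]},
    {"offset":[0,0,0],"rotation":[0,0,0]},
  ],
)

```text
time: 11.48
tool_pos: [0.5618, -0.1904, 0.2051]
tool_rot: [3.141, -0.0, -2.172]
contact_force: [-0.3, -0.2, -1.4]
opening: 0.0142
```

Request:
apply_moves(
  motion=[
    {"offset":[0,0,1],"rotation":[0,0,0]},
    {"offset":[0,0,1],"rotation":[0,0,0]},
    {"offset":[0,0,0],"rotation":[0,0,0]},
    {"offset":[0,0,0],"rotation":[0,0,0]},
  ],
)

```text
time: 11.82
tool_pos: [0.5619, -0.1904, 0.2037]
tool_rot: [-3.141, -0.0, -2.172]
contact_force: [-1.0, -0.4, -0.3]
opening: 0.0135
```

Request:
apply_moves(
  motion=[
    {"offset":[0,0,0.7],"rotation":[0,0,0.04]},
    {"offset":[0,0,0.5],"rotation":[0,0,0.04]},
    {"offset":[0,0,0],"rotation":[0,0,0.04]},
    {"offset":[0,0,0],"rotation":[0,0,0]},
    {"offset":[0,0,0],"rotation":[0,0,0]},
  ],
)

```text
time: 12.23
tool_pos: [0.5626, -0.1909, 0.2037]
tool_rot: [-3.138, 0.0, -2.296]
contact_force: [0.5, 1.5, -0.3]
opening: 0.0138
```

```bash
python3 st.py .5617 -.1903 .203
```

```text
12.2333 [ 0.5626 -0.1909  0.2037] [-3.1377e+00  3.0000e-04 -2.2957e+00] [-4.560e-01  5.440e-01  1.454e+00 -1.000e-03  1.139e+00 -2.872e+00] F [ 0.55  1.54 -0.28] M [ 0.128  0.197 -0.051]
tool delta mm [0.1 1.  0.7] rot [-0.0039  0.0003 -0.    ]
```

Request:
apply_moves(
  motion=[
    {"offset":[0,1.2,0.6],"rotation":[-0.004,0,0]},
    {"offset":[0,0.3,0.4],"rotation":[-0.001,0,0.04]},
    {"offset":[0,0.3,0.2],"rotation":[-0.001,0,0.04]},
    {"offset":[0,0.3,0.2],"rotation":[-0.001,0,0.04]},
    {"offset":[0,0,0],"rotation":[0,0,0]},
    {"offset":[0,0,0],"rotation":[0,0,0]},
  ],
)

```text
time: 12.73
tool_pos: [0.5617, -0.1899, 0.203]
tool_rot: [3.141, 0.001, -2.414]
contact_force: [0.4, -0.5, -1.2]
opening: 0.0139
```

```bash
python3 st.py .5617 -.1903 .203
```

```text
12.7333 [ 0.5617 -0.1899  0.203 ] [ 3.141e+00  1.200e-03 -2.414e+00] [-4.560e-01  5.440e-01  1.456e+00  1.000e-03  1.142e+00 -2.755e+00] F [ 0.39 -0.53 -1.19] M [ 0.096  0.121 -0.088]
tool delta mm [ 0.3 -0.3  0. ] rot [0.0006 0.0012 0.    ]
```

Request:
apply_moves(
  motion=[
    {"offset":[0.3,0,0.8],"rotation":[0,0.001,0]},
    {"offset":[0,0.3,0.6],"rotation":[-0.001,0,0.04]},
    {"offset":[0,0.3,0.4],"rotation":[-0.001,0,0.04]},
    {"offset":[0,0.3,0.2],"rotation":[-0.001,0,0.04]},
    {"offset":[0,0,0],"rotation":[0,0,0]},
    {"offset":[0,0,0],"rotation":[0,0,0]},
  ],
)

```text
time: 13.23
tool_pos: [0.5615, -0.1898, 0.2014]
tool_rot: [3.14, 0.001, -2.53]
contact_force: [-0.2, 0.9, 0.3]
opening: 0.0139
```

```bash
python3 st.py .5617 -.1903 .202
```

```text
13.2333 [ 0.5615 -0.1898  0.2014] [ 3.1403e+00  7.0000e-04 -2.5303e+00] [-4.560e-01  5.460e-01  1.458e+00  1.000e-03  1.139e+00 -2.638e+00] F [-0.2   0.87  0.31] M [0.047 0.041 0.04 ]
tool delta mm [ 0.1 -0.5 -0.6] rot [0.0013 0.0007 0.    ]
```

Request:
apply_moves(
  motion=[
    {"offset":[0.1,-0.3,0],"rotation":[0.001,0,0.04]},
    {"offset":[0,0.3,0.2],"rotation":[-0.001,0,0.04]},
    {"offset":[0,0.3,0.2],"rotation":[-0.001,0,0.04]},
    {"offset":[0,0,0],"rotation":[0,0,0]},
    {"offset":[0,0,0],"rotation":[0,0,0]},
  ],
)

```text
time: 13.65
tool_pos: [0.5609, -0.1893, 0.2001]
tool_rot: [3.138, -0.0, -2.646]
contact_force: [0.4, 0.2, -1.8]
opening: 0.014
```

```bash
python3 st.py .5617 -.1903 .202
```

```text
13.65 [ 0.5609 -0.1893  0.2001] [ 3.1377e+00 -3.0000e-04 -2.6455e+00] [-4.560e-01  5.470e-01  1.460e+00  2.000e-03  1.138e+00 -2.524e+00] F [ 0.44  0.24 -1.77] M [-0.044 -0.063  0.012]
tool delta mm [-0.3 -1.2 -1.9] rot [ 0.0039 -0.0003 -0.    ]
```

Request:
apply_moves(
  motion=[
    {"offset":[-0.3,-1.2,0.5],"rotation":[0.004,0,0]},
    {"offset":[0,0,0.5],"rotation":[0,0,0]},
    {"offset":[0,0,0],"rotation":[0,0,0]},
  ],
)

```text
time: 13.9
tool_pos: [0.5616, -0.1902, 0.1986]
tool_rot: [3.141, -0.001, -2.641]
contact_force: [-0.1, 0.4, -1.8]
opening: 0.0135
```

Request:
apply_moves(
  motion=[
    {"offset":[0,0,0],"rotation":[0,0,0]},
  ],
)

```text
time: 13.98
tool_pos: [0.5615, -0.1901, 0.1985]
tool_rot: [3.141, -0.001, -2.64]
contact_force: [0.5, 0.4, -2.3]
opening: 0.014
```

Request:
apply_moves(
  motion=[
    {"offset":[0,0,0],"rotation":[0,0,0]},
  ],
)

```text
time: 14.07
tool_pos: [0.5615, -0.1901, 0.1984]
tool_rot: [3.141, -0.001, -2.64]
contact_force: [0.3, -0.0, -2.2]
opening: 0.0136
```

Request:
apply_moves(
  motion=[
    {"offset":[0,0,1],"rotation":[0,0,0.03]},
    {"offset":[0,0,1],"rotation":[0,0,0.03]},
    {"offset":[0,0,1],"rotation":[0,0,0]},
    {"offset":[0,0,0],"rotation":[0,0,0]},
    {"offset":[0,0,0],"rotation":[0,0,0]},
  ],
)

```text
time: 14.48
tool_pos: [0.5614, -0.19, 0.1953]
tool_rot: [3.141, -0.001, -2.7]
contact_force: [-0.6, 0.3, -1.9]
opening: 0.0136
```

```bash
python3 st.py .5617 -.1903 .192
```

```text
14.4833 [ 0.5614 -0.19    0.1953] [ 3.1406e+00 -1.2000e-03 -2.6996e+00] [-0.455  0.553  1.464 -0.     1.126 -2.468] F [-0.64  0.34 -1.93] M [0.05  0.019 0.019]
tool delta mm [-0.1 -0.4  3.3] rot [ 0.001  -0.0012 -0.    ]
```

Request:
apply_moves(
  motion=[
    {"offset":[0,-0.4,1],"rotation":[0.001,-0.001,0]},
    {"offset":[0,0,1],"rotation":[0,0,0]},
    {"offset":[0,0,0],"rotation":[0,0,0]},
    {"offset":[0,0,0],"rotation":[0,0,0]},
  ],
)

```text
time: 14.82
tool_pos: [0.5616, -0.1904, 0.1932]
tool_rot: [-3.141, 0.0, -2.698]
contact_force: [0.4, 0.7, -2.6]
opening: 0.0138
```

Request:
apply_moves(
  motion=[
    {"offset":[0,0,1],"rotation":[0,0,0]},
    {"offset":[0,0,0],"rotation":[0,0,0]},
    {"offset":[0,0,0],"rotation":[0,0,0]},
  ],
)

```text
time: 15.07
tool_pos: [0.5617, -0.1904, 0.1921]
tool_rot: [-3.141, 0.0, -2.698]
contact_force: [0.6, 0.5, -1.8]
opening: 0.0137
```

Request:
apply_moves(
  motion=[
    {"offset":[0,0,1],"rotation":[0,0,0]},
    {"offset":[0,0,0.5],"rotation":[0,0,0]},
    {"offset":[0,0,0],"rotation":[0,0,0]},
    {"offset":[0,0,0],"rotation":[0,0,0]},
  ],
)

```text
time: 15.4
tool_pos: [0.5617, -0.1904, 0.1908]
tool_rot: [-3.141, 0.0, -2.698]
contact_force: [0.0, 1.0, -0.1]
opening: 0.014
```

```bash
python3 st.py .5617 -.1903 .192
```

```text
15.4 [ 0.5617 -0.1904  0.1908] [-3.1410e+00  3.0000e-04 -2.6976e+00] [-0.456  0.557  1.47  -0.     1.114 -2.471] F [ 0.03  0.99 -0.09] M [0.058 0.097 0.012]
tool delta mm [-0.   0.1 -1.2] rot [-0.0006  0.0003 -0.    ]
```

Request:
apply_moves(
  motion=[
    {"offset":[0,0.2,0],"rotation":[-0.001,0,0.06]},
    {"offset":[0,0.2,0],"rotation":[-0.001,0,0.06]},
    {"offset":[0,0.2,0],"rotation":[0,0,0.06]},
    {"offset":[0,0.1,0],"rotation":[0,0,0.06]},
    {"offset":[0,0,0],"rotation":[0,0,0]},
  ],
)

```text
time: 15.82
tool_pos: [0.5618, -0.1902, 0.1912]
tool_rot: [3.142, 0.001, -2.948]
contact_force: [-0.2, -0.0, -1.2]
opening: 0.0138
```

```bash
python3 st.py .5617 -.1903 .191
```

```text
15.8167 [ 0.5618 -0.1902  0.1912] [ 3.1415e+00  1.1000e-03 -2.9481e+00] [-4.560e-01  5.570e-01  1.469e+00  1.000e-03  1.114e+00 -2.221e+00] F [-0.16 -0.02 -1.21] M [ 0.086  0.073 -0.011]
tool delta mm [ 0.2 -0.1  0.2] rot [0.0001 0.0011 0.    ]
```

Request:
apply_moves(
  motion=[
    {"offset":[0.1,0.2,0.3],"rotation":[-0.001,0.001,0.06]},
    {"offset":[0,0.2,0.1],"rotation":[-0.001,0,0.06]},
    {"offset":[0,0.2,0.1],"rotation":[0,0,0.06]},
    {"offset":[0,0.1,0.1],"rotation":[0,0,0.06]},
    {"offset":[0,0.1,0.1],"rotation":[0,0,0.06]},
    {"offset":[0,0,0],"rotation":[0,0,0]},
  ],
)

```text
time: 16.32
tool_pos: [0.562, -0.1899, 0.191]
tool_rot: [3.141, 0.001, 3.033]
contact_force: [-0.7, 0.4, -0.2]
opening: 0.0137
```

```bash
python3 st.py .5617 -.1903 .191
```

```text
16.3167 [ 0.562  -0.1899  0.191 ] [3.1406e+00 1.0000e-03 3.0330e+00] [-4.560e-01  5.570e-01  1.469e+00  1.000e-03  1.114e+00 -1.918e+00] F [-0.7   0.4  -0.22] M [ 0.039  0.069 -0.079]
tool delta mm [ 0.3 -0.4 -0. ] rot [0.001 0.001 0.   ]
```

Request:
apply_moves(
  motion=[
    {"offset":[0.2,-0.1,0.2],"rotation":[0.001,0.001,0.06]},
    {"offset":[0,0.1,0.2],"rotation":[0,0,0.06]},
    {"offset":[0,0.1,0.2],"rotation":[0,0,0.06]},
    {"offset":[0,0.1,0.3],"rotation":[0,0,0.06]},
    {"offset":[0,0.1,0.3],"rotation":[0,0,0.06]},
    {"offset":[0,0,0],"rotation":[0,0,0]},
  ],
)

```text
time: 16.82
tool_pos: [0.5622, -0.19, 0.1902]
tool_rot: [-3.141, 0.001, 2.74]
contact_force: [0.1, 0.9, -0.9]
opening: 0.0139
```

```bash
python3 st.py .5617 -.1903 .190
```

```text
16.8167 [ 0.5622 -0.19    0.1902] [-3.1411e+00  1.4000e-03  2.7398e+00] [-0.455  0.558  1.47  -0.     1.112 -1.624] F [ 0.13  0.93 -0.92] M [ 0.044 -0.047 -0.029]
tool delta mm [ 0.4 -0.5  0.2] rot [-0.0005  0.0014 -0.    ]
```

Request:
apply_moves(
  motion=[
    {"offset":[0.3,-0.2,0.3],"rotation":[0,0.001,0.06]},
    {"offset":[0,0.1,0.3],"rotation":[0,0,0.06]},
    {"offset":[0,0.1,0.3],"rotation":[0,0,0.06]},
    {"offset":[0,0.1,0.3],"rotation":[0,0,0.06]},
    {"offset":[0,0.1,0.3],"rotation":[0,0,0.06]},
    {"offset":[0,0,0],"rotation":[0,0,0]},
  ],
)

```text
time: 17.32
tool_pos: [0.5623, -0.1897, 0.1889]
tool_rot: [-3.142, 0.001, 2.453]
contact_force: [0.8, 0.7, -1.9]
opening: 0.0135
```

```bash
python3 st.py .5617 -.1903 .188
```

```text
17.3167 [ 0.5623 -0.1897  0.1889] [-3.1416e+00  1.2000e-03  2.4530e+00] [-0.454  0.56   1.471 -0.     1.109 -1.336] F [ 0.81  0.7  -1.91] M [ 0.025 -0.099  0.038]
tool delta mm [ 0.1 -0.8  0.9] rot [-0.      0.0012 -0.    ]
```

Request:
apply_moves(
  motion=[
    {"offset":[0.1,-0.6,0.4],"rotation":[0,0.001,0.06]},
    {"offset":[0,0.1,0.3],"rotation":[0,0,0.06]},
    {"offset":[0,0.1,0.3],"rotation":[0,0,0.06]},
    {"offset":[0,0.1,0.3],"rotation":[0,0,0.06]},
    {"offset":[0,0.1,0.3],"rotation":[0,0,0.06]},
    {"offset":[0,0,0],"rotation":[0,0,0]},
  ],
)

```text
time: 17.82
tool_pos: [0.5623, -0.19, 0.1875]
tool_rot: [3.141, 0.001, 2.171]
contact_force: [0.1, 0.7, -2.1]
opening: 0.0139
```

```bash
python3 st.py .5617 -.1903 .1874
```

```text
17.8167 [ 0.5623 -0.19    0.1875] [3.1412e+00 7.0000e-04 2.1706e+00] [-0.455  0.562  1.472  0.     1.107 -1.055] F [ 0.09  0.7  -2.08] M [ 0.02  -0.06  -0.014]
tool delta mm [ 0.1 -0.7  0.1] rot [0.0004 0.0007 0.    ]
```

Request:
apply_moves(
  motion=[
    {"offset":[0.1,-0.5,0.3],"rotation":[0,0.001,0.06]},
    {"offset":[0,0.1,0.3],"rotation":[0,0,0.06]},
    {"offset":[0,0.1,0.2],"rotation":[0,0,0.04]},
    {"offset":[0,0,0],"rotation":[0,0,0]},
  ],
)

```text
time: 18.15
tool_pos: [0.562, -0.1904, 0.1875]
tool_rot: [3.141, 0.001, 2.026]
contact_force: [0.1, 0.1, -2.2]
opening: 0.0134
```

```bash
python3 st.py .5617 -.1903 .1874
```

```text
18.15 [ 0.562  -0.1904  0.1875] [3.1413e+00 6.0000e-04 2.0263e+00] [-0.456  0.561  1.473 -0.     1.107 -0.911] F [ 0.12  0.14 -2.19] M [-0.03   0.007 -0.007]
tool delta mm [ 0.2 -0.2  0.1] rot [0.0003 0.0006 0.    ]
```

Request:
apply_moves(
  motion=[
    {"offset":[0.1,-0.1,0.5],"rotation":[0,0,0]},
    {"offset":[0,0,0.5],"rotation":[0,0,0]},
    {"offset":[0,0,0],"rotation":[0,0,0]},
  ],
)

```text
time: 18.4
tool_pos: [0.5621, -0.1904, 0.1875]
tool_rot: [3.14, 0.002, 2.037]
contact_force: [0.1, 0.8, -1.4]
opening: 0.0138
```

Request:
apply_moves(
  motion=[
    {"offset":[0,0,0],"rotation":[0,0,0]},
  ],
)

```text
time: 18.48
tool_pos: [0.5621, -0.1904, 0.1875]
tool_rot: [3.14, 0.002, 2.039]
contact_force: [0.5, -0.3, -0.3]
opening: 0.0138
```

Request:
apply_moves(
  motion=[
    {"offset":[0,0.1,0.1],"rotation":[0,0,0.05]},
    {"offset":[0,0.1,0],"rotation":[0,0,0.05]},
    {"offset":[0,0,0],"rotation":[0,0,0.05]},
    {"offset":[0,0,0],"rotation":[0,0,0]},
  ],
)

```text
time: 18.82
tool_pos: [0.562, -0.1906, 0.1874]
tool_rot: [3.141, 0.002, 1.888]
contact_force: [-0.6, 1.0, 0.1]
opening: 0.014
```

```bash
python3 st.py .5617 -.1903 .1874
python3 - <<'E'
from h import *
p=read_camera('scene');save(p,'s8.png',(190,70,310,190),5)
p=read_camera('side');save(p,'d8.png',(180,160,320,280),5)
E
```

```text
18.8167 [ 0.562  -0.1906  0.1874] [3.1411e+00 1.8000e-03 1.8881e+00] [-4.560e-01  5.610e-01  1.473e+00 -1.000e-03  1.105e+00 -7.730e-01] F [-0.58  0.95  0.1 ] M [ 0.053 -0.036 -0.064]
tool delta mm [ 0.4 -0.2  0. ] rot [0.0005 0.0018 0.    ]
```

View pics/s8.png

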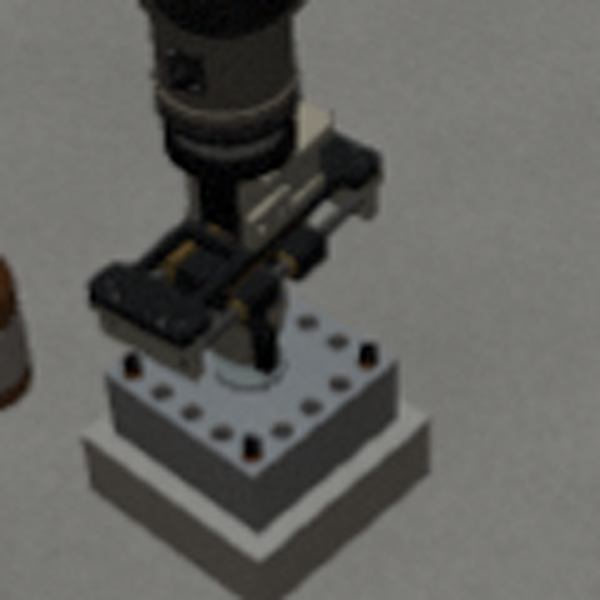

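View pics/d8.png

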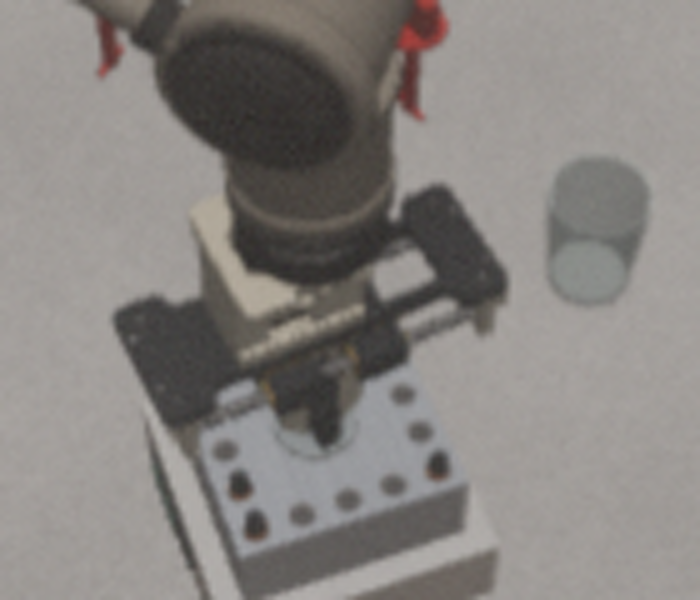

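The collar now lies flat on the block in both views, with TCP z at 0.1874. I turn a little more to take up the play.

Request:
apply_moves(
  motion=[
    {"offset":[0.2,0,0],"rotation":[0,0.001,0.04]},
    {"offset":[0,0.1,0],"rotation":[0,0,0.04]},
    {"offset":[0,0,0],"rotation":[0,0,0]},
  ],
)

```text
time: 19.17
tool_pos: [0.5619, -0.1905, 0.1874]
tool_rot: [3.141, 0.001, 1.814]
contact_force: [0.0, 0.4, 0.5]
opening: 0.0141
```

```bash
python3 st.py .5617 -.1903 .1874
```

```text
19.1667 [ 0.5619 -0.1905  0.1874] [3.1414e+00 1.0000e-03 1.8143e+00] [-4.560e-01  5.610e-01  1.473e+00 -1.000e-03  1.106e+00 -6.990e-01] F [0.03 0.36 0.51] M [ 0.011  0.012 -0.038]
tool delta mm [ 0.3 -0.1  0. ] rot [0.0002 0.001  0.    ]
```

Request:
apply_moves(
  motion=[
    {"offset":[0.2,0,0],"rotation":[0,0.001,0.03]},
    {"offset":[0,0,0],"rotation":[0,0,0.03]},
    {"offset":[0,0,0],"rotation":[0,0,0]},
  ],
)

```text
time: 19.42
tool_pos: [0.5618, -0.1904, 0.1874]
tool_rot: [-3.142, 0.0, 1.76]
contact_force: [0.8, -0.0, 1.1]
opening: 0.0138
```

```bash
python3 st.py .5617 -.1903 .1874
```

```text
19.4167 [ 0.5618 -0.1904  0.1874] [-3.1415e+00  1.0000e-04  1.7599e+00] [-0.456  0.562  1.473 -0.     1.107 -0.645] F [ 0.84 -0.    1.12] M [-0.056  0.04  -0.006]
tool delta mm [ 0.1 -0.1  0. ] rot [-0.0001  0.0001 -0.    ]
```

Request:
apply_moves(
  motion=[
    {"offset":[0,0,0],"rotation":[0,0,0]},
    {"offset":[0,0,0],"rotation":[0,0,0]},
    {"offset":[0,0,0],"rotation":[0,0,0]},
    {"offset":[0,0,0],"rotation":[0,0,0]},
  ],
  grip=0.68,
)

```text
time: 19.75
tool_pos: [0.5621, -0.1905, 0.1873]
tool_rot: [3.141, 0.001, 1.767]
contact_force: [0.5, 0.9, 1.1]
opening: 0.0289
```

Request:
apply_moves(
  motion=[
    {"offset":[0,0,-5],"rotation":[0,0,0]},
    {"offset":[0,0,-10],"rotation":[0,0,0]},
    {"offset":[0,0,-15],"rotation":[0,0,0]},
    {"offset":[0,0,-20],"rotation":[0,0,0]},
    {"offset":[0,0,-20],"rotation":[0,0,0]},
    {"offset":[0,0,0],"rotation":[0,0,0]},
  ],
)

```text
time: 20.25
tool_pos: [0.5619, -0.1904, 0.2624]
tool_rot: [-3.141, -0.0, 1.769]
contact_force: [1.5, -0.6, 0.3]
opening: 0.0293
```

```bash
python3 st.py .5617 -.1903 .1874;python3 - <<'E'
from h import *
p=read_camera('wrist');save(p,'w10.png',None,1.5)
p=read_camera('scene');a=p['img'][100:180,190:300]
q=read_camera('side');b=q['img'][200:280,190:300]
cv2.imwrite('pics/f10.png',cv2.resize(np.vstack([a,b])[:,:,::-1],None,fx=3.7,fy=3.7,interpolation=2))
E
```

```text
20.25 [ 0.5619 -0.1904  0.2624] [-3.1412e+00 -2.0000e-04  1.7691e+00] [-0.456  0.491  1.374 -0.     1.278 -0.654] F [ 1.48 -0.64  0.27] M [-0.116  0.029  0.01 ]
tool delta mm [ 0.1 -0.2 75. ] rot [-0.0004 -0.0002  0.    ]
```

View pics/w10.png

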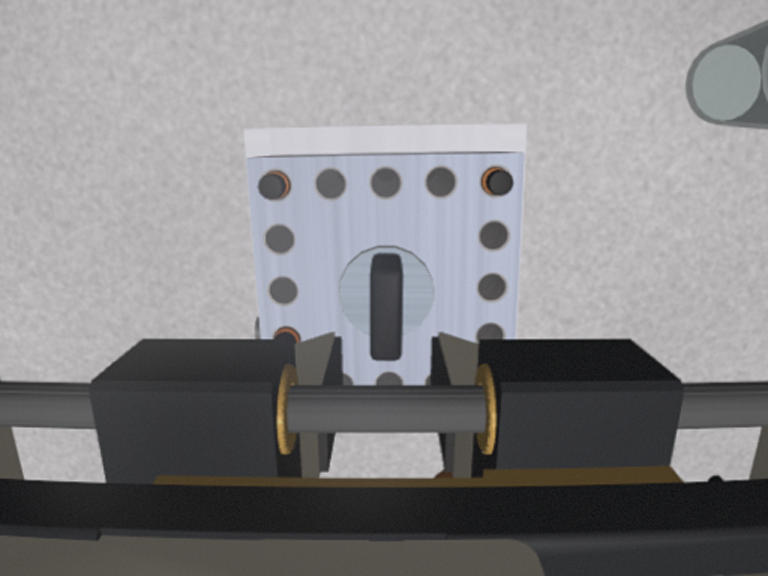

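View pics/f10.png

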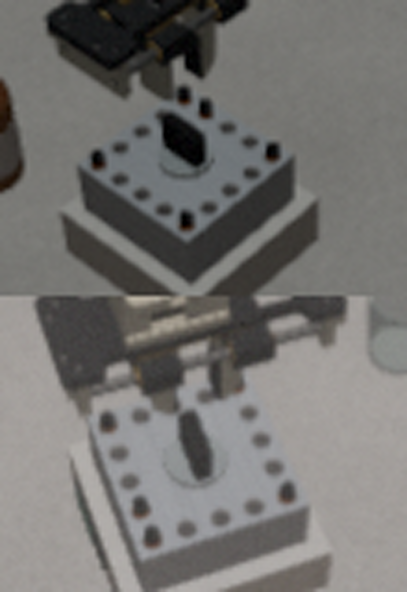

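The screw stands upright and centred, with its collar flat on the block (wrist (386,290)). The jaws are open and clear, so I hand in.

```bash
python3 -c "
from cell import *
print(hand_in())"
```

```text
the job is handed in; nothing more can be done
None
```

The clamp screw is screwed home in the heater's well and let go, and I handed the job in at about 20 s of the 64 s allowed. `hand_in` gives no verdict, so the result rests on my own checks.

**What I did:**
- I took the black-gripped steel screw from the sleeve and left the three red look-alikes alone.
- I centred its pin over the well with the wrist camera and lowered it onto the insert.
- I turned it clockwise, pressing with roughly 2–3 N, until the resistance vanished and it dropped freely onto the thread floor.
- I screwed it in about 1.8 rad from there, opened the jaws to 29 mm and lifted clear.

**Last checks:**
- **Height:** the tool stopped at z 0.1874 m, matching my calculated home height. Neither light downward pushes nor the last 0.4 rad or so of turning lowered it further.
- **Position:** the wrist, scene and side pictures show the collar flat and centred on the block, the bar upright and the gripper clear. Nothing in these pictures had visibly moved. I did not check the white jar again at the end.
- **Force:** the tool's force readings stayed within about 3 N throughout.

**Less certain:**
- I felt no clear rise in torque at the end, so I cannot confirm the screw is pulled tight, only that the collar lies on the block.
- The wrist camera's calibration seemed to shift by about 1 mm between pictures, so I aligned the pin to the well within single pictures instead.

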